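# Clamp a damper tube in the cam-lock vice

## Task

The alloy tube lies loose in its rests against the fixed jaw of the small blue cam-lock vice: clamp it there, just by pushing with the fingertips. The cam is locking the slide, so first push the red-knobbed lever round, anticlockwise seen from above, as far as it goes, so that the cam is at its low point; only then push the slide's thumb plate forward until its jaw is closed on the tube, and finally push the lever all the way back to lock the slide. Do not grip or lift the tube or knock it out of its rests, and leave the other things on the bench alone.

Things in the scene. Friction and masses are not known exactly. Their poses are not given: they have to be found in the camera images.
- vice: Blue cam-lock tube vice, fixed to the bench; base plate 215 x 90 x 14 mm, cam on its right (-y) side. Origin: centre of the underside, on the bench; x = closing direction, from thumb plate to fixed jaw; y left, z up. In this frame, mm: fixed jaw x 72 to 93, y +-50, top z 62; slide gibs y +-38, top z 34; cam pivot (vertical) at x -40, y -57, hub 20 in diameter, nut on top to z 73
- slide (a joint): Sliding jaw, m: 0 = fully back (0 to 0.012 at the start), grows as it is pushed forward along the vice's x; 0.060 with its jaw just closed on the seated tube. Stays where left; about 3 N of friction. A follower lug on its right side (top z 50 mm, out to vice y = -37 mm) meets the cam's nose at 0.034 unless the cam is at its low point; with the jaw closed the locked cam wedges behind the lug
- push_plate (a point): Centre of the rubber-faced back of the slide's thumb plate (the side to push), 57 mm above the bench, facing -x of the vice. The plate is 56 mm wide, 12 mm thick, z = 22 to 84 mm; its back is at vice x = -0.1125 + slide. Nothing behind it but the end of the base plate (to vice x = -0.12)
- jaw_face (a point): Centre of the sliding jaw's front face (46 mm wide, z = 34 to 60 mm); vice x = -0.0165 + slide
- cam (a joint): Cam with lever, rad: 0 = locked, on a stop (0 to 0.08 at the start); grows anticlockwise seen from above; at its low point, clear of the follower lug, from 1.42 to the other stop at 1.57. In the vice's frame the lever points from the pivot at 200 degrees + cam, anticlockwise from x. Stays where left. Takes 2 to 3 N at lever_mid, up to 6 N near the locked end once the jaw is closed
- lever_mid (a point): Point on the axis of the lever's round steel bar, 72 mm from the pivot axis, 63 mm above the bench. The bar is 11 mm thick, its axis rises from z = 59 mm at the hub to 64 mm near the knob, with free space below it down to the base plate (top 14 mm) or the bench. At the locked end it stands about 50 mm clear of the thumb plate's side
- lever_knob (a point): Centre of the red ball knob at the lever's end, 25 mm in diameter, 99 mm from the pivot axis, 65 mm above the bench
- tube: Pale polished alloy tube, 28 mm diameter, 221 mm long, loose, lying across the vice (along the vice's y) on two sloping rests against the fixed jaw; its x axis runs along it, origin on its underside at mid-length
- tube_axis (a point): Middle of the tube, on its axis, 46 mm above the bench when seated
- tube_seat (a point): Where the middle of a seated, centred tube lies: vice x = 57.5 mm, y = 0, z = 46 mm; the tube may start up to 15 mm off along its length
- piston: black-banded light grey ported damper piston, disc 44 mm diameter, 14 mm high, lying on the bench to the left of the vice; origin at the centre of its underside; loose, to be left alone
- bush: brass bush, 37 mm diameter, 18 mm high, standing on the bench to the left of the vice; origin at the centre of its underside; loose, to be left alone
- grease: grease tub with red lid, 70 mm diameter, 72 mm high; origin at the centre of its underside; loose, to be left alone
- seal_tin: flat tin with blue lid, the one near the front edge of the bench, 62 mm diameter, 32 mm high; origin at the centre of its underside; loose, to be left alone
- oiler: squeeze bottle with red nozzle, 48 mm diameter, 141 mm high; origin at the centre of its underside; loose, to be left alone
- hammer: soft-face hammer with ash handle, 278 x 92 x 35 mm, lying on the bench; origin under its middle; loose, to be left alone

How it is judged:
By the outcome, as a careful person would: the job done as asked, in the order asked, and still so for the second after the job is handed in, with the robot touching nothing.
It also fails if it takes over 64 s, if anything falls off the work surface, if the arm or the gripper's body presses on something with over 40 N, if the wrist force passes 120 N, or if a joint passes its speed limit or range.

## Robot

A 6-joint arm with a two-finger parallel gripper is mounted at the origin on a cart in front of the work surface, level with it; the furniture and walls round the work are solid. World frame = base frame: x ahead of the robot, y to its left, z up, the work surface at z = 0. Lengths are in m, angles in rad, forces in N, time in s.
With the tool pointing down it reaches from about 0.35 to 0.975 m from the base axis. Payload 7.1 kg.
Tool frame: the origin (TCP) lies midway between the tips of the shut fingers; the grasp point (between the pads) lies 19 mm behind it; z points along the fingers, y is the line along which they close (so a half turn about z gives the same grasp; the last joint's range is limited). The gripper opens to 88 mm and grips with 3 to 60 N. Pads are 20 mm wide; open, the fingers measure 115 mm over their backs; the gripper's body (75 mm by 178 mm) begins 61 mm behind the grasp point.
Start: joints at [1.089, 0.423, 1.63, -0, 1.089, -0.019], TCP at [0.279, 0.559, 0.223] pointing down, gripper open.
Joint ranges: [-3, 3], [-0.9, 2.11], [0.09, 2.58], [-1.31, 4.45], [0.11, 2.69], [-2.54, 2.54]. Speed limits (rad/s): [2.39, 2.39, 3.01, 3.14, 3.14, 3.14].

## Interface

Orientations are given as a unit quaternion [w, x, y, z].
In Python, from workcell import monitor, eyes, workorder, search_frame, trace gives the robot as it stands.
- The arm moves only by the tool apply_moves, never from a script. Its argument "moves" is a list that holds one entry, the list of rows, each a list of 7 numbers: the shift along the tool's x, y, z in cm, then the turn, a rotation vector about the tool's x, y, z in degrees, then the closure in counts, from 0 (fully open) to 255 (shut). In form: [[[x, y, z, wx, wy, wz, claw], ...]]. A call has 1 to 12 rows; each row shifts and turns the commanded pose from where the row before left it, along the tool's axes as they then stand; what a row does not reach is not made up. A row lasts 1/8 s, in which the tool goes at most 62.5 mm and 10.7 degrees, less where a joint would pass 70% of its speed; a pose out of reach is approached as far as the arm can. A call is refused whole if a number of a shift passes 6.25 or a number of a turn 10.7, either way. A call with a gripper value outside its range is refused whole. The fingers move at their own pace and stop on an object; "newtons" is the grip in N (left out, the last holds). Time passes only in rows, so rows that do not move let the fingers close. It gives the time, the measured TCP pose, the force, the opening and the grip force at its end, in the units of the state.
- monitor.observe(): the state, without advancing time (a new reading comes with each control period).
- eyes.capture(name): name is "scene" or "top"; returns the picture (480x640x3 uint8, red, green, blue); there is no depth.
- eyes.camera_params(name): a dict with "fx", "fy", "cx", "cy" (pixels), "extrinsics" (4x4, takes a point from camera to world coordinates). Camera axes: x right, y down, z forward; pixel columns grow to the right and rows downward; lengths in m; the calibration is good to about 2 mm. A picture is of the moment at which its call begins. camera_params takes no time and is no camera call.
- workorder.close_job(): hands the job in; it is judged then, once.
Trained networks look in the newest picture that a camera, given by its name, has taken for a name from the list of things; names that differ only in an ending like _2 or _b are one class to them, and where a whole thing is asked for, a point or a joint stands for the part that bears it (a point fixed in the world has none). Each returns a list of dicts, best first, with "p" (0 to 1); they miss things now and then, are a little off and sometimes report something else, mostly with a low value. They report only what shows in the picture. A call takes as long as a camera call.
- search_frame(camera, label): "centre" ([x, y, z] in m, in world coordinates, good to about 4 mm: the middle of the surface that is visible of it).
- trace(camera, label): "mask" (480x640 bool, what is visible of it).
The state is a dict: "t": time; "joints": joint angles; "qvel": joint speeds; "effort": joint torques, N m; "eef_pos": TCP position; "ee_rot": TCP orientation; "wrist_force": force on the tool from outside, world axes, zero at the start; "wrist_torque": the same for the moment, N m; "finger_gap": opening from 0.0 (shut) to 1.0 (fully open); "grasp_force": force on a finger pad.
Only numpy, scipy, OpenCV 4.12 (cv2) and the standard library are available. Lean on these libraries where they do the work, as an engineer would, in place of code of your own. Each camera call takes 0.05 s, during which the arm holds its last target. There are 200 camera calls.

## Working session

There is one attempt and no reset: what is moved stays moved. The work goes in short steps, Python scripts to look and compute and a tool call to move; the robot and the scene stay as the last step left them, time stands still between calls to the robot, and variables do not carry over. Pictures are saved under pics/ and viewed, at most 10 in all, crops included, and the job is handed in when it is done.

Besides the shell and the picture viewer there is one more tool, called after "Call:" as name(argument=value, ...), one argument or row to a line, values as JSON. apply_moves: Moves the arm, as the interface text tells. Its arguments: {"type":"object","properties":{"moves":{"type":"array","items":{"type":"array","items":{"type":"array","items":{"type":"number"}}}},"newtons":{"type":"number"}},"required":["moves"]}

```bash
mkdir -p pics; python3 - <<'E'
from workcell import monitor, eyes, search_frame
import cv2, numpy as np
print(monitor.observe())
for n in ("scene","top"):
    im=eyes.capture(n); cv2.imwrite(f"pics/{n}0.png",im[:,:,::-1])
    p=eyes.camera_params(n); print(n,p["fx"],p["cx"],p["cy"],np.round(p["extrinsics"],3).tolist())
    for l in ("vice","push_plate","jaw_face","lever_knob","lever_mid","tube","tube_axis"):
        r=search_frame(n,l); print(l,[(np.round(d["centre"],3).tolist(),round(d["p"],2)) for d in r[:2]])
E
```

```text
{'t': 0.0, 'joints': array([ 1.08900827e+00,  4.23801011e-01,  1.63065515e+00,  5.12615461e-06,
        1.08859424e+00, -1.90059624e-02]), 'qvel': array([ 0.00131225,  0.00032643, -0.00095267,  0.00048623, -0.00013383,
       -0.00150547]), 'effort': array([ 7.08782845e-04, -5.44618893e+01, -2.73682773e+01,  6.44512684e-02,
        2.25316908e-02, -1.09404396e-04]), 'eef_pos': array([0.27875653, 0.55879661, 0.22194025]), 'ee_rot': array([-1.82804517e-04,  2.29332814e-01,  9.73347795e-01, -7.05575786e-04]), 'wrist_force': array([ 0.13032138,  0.25856119, -0.31686007]), 'wrist_torque': array([ 0.04203981,  0.01591519, -0.02201455]), 'grasp_force': 0.0, 'finger_gap': 1.0030445175067082}
scene 482.0247810698768 322.0278337256352 239.35477276185182 [[-0.681, -0.347, 0.645, -0.171], [-0.732, 0.318, -0.602, 0.551], [0.004, -0.882, -0.471, 0.574], [0.0, 0.0, 0.0, 1.0]]
vice [([0.498, 0.073, 0.034], 0.93), ([0.452, 0.069, 0.055], 0.44)]
push_plate [([0.454, 0.068, 0.053], 0.58)]
jaw_face [([0.462, 0.068, 0.054], 0.75)]
lever_knob [([0.475, -0.004, 0.066], 0.82)]
lever_mid [([0.475, -0.011, 0.065], 0.69)]
tube [([0.6, 0.076, 0.055], 0.74), ([0.495, 0.073, 0.034], 0.28)]
tube_axis [([0.484, 0.155, 0.016], 0.56)]
top 511.42072299109003 318.8795100282966 236.9029460850642 [[-0.007, -0.995, 0.101, 0.419], [-1.0, 0.006, -0.005, -0.094], [0.005, -0.101, -0.995, 1.338], [0.0, 0.0, 0.0, 1.0]]
vice [([0.519, 0.05, 0.031], 0.88)]
push_plate [([0.496, 0.059, 0.05], 0.85)]
jaw_face [([0.48, -0.004, 0.065], 0.69), ([0.496, 0.056, 0.055], 0.67)]
lever_knob [([0.48, -0.006, 0.068], 0.8)]
lever_mid [([0.48, -0.007, 0.065], 0.52)]
tube [([0.612, 0.062, 0.062], 0.58)]
tube_axis [([0.613, 0.066, 0.06], 0.78)]
```

View pics/scene0.png

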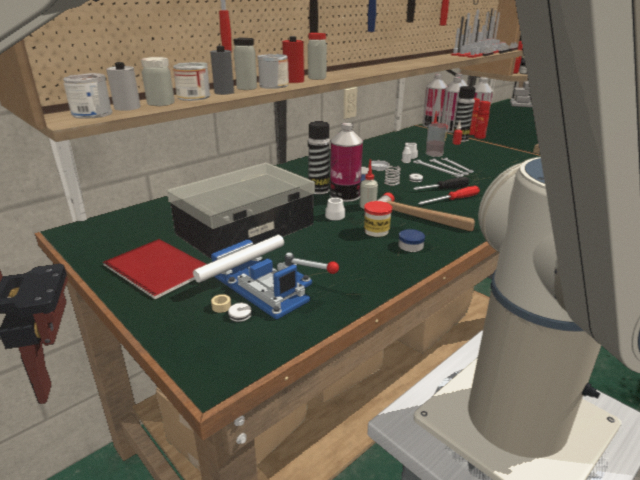

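View pics/top0.png

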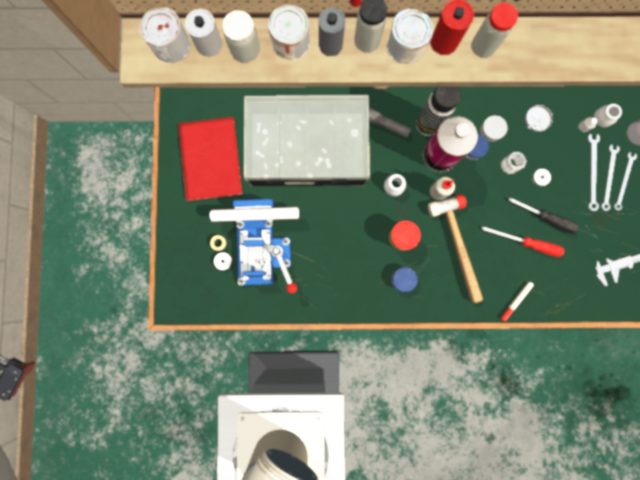

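The scene view shows the vice's thumb plate facing the robot, with the knob at (333,267). In the top view the vice spans (236,200) to (273,285), with the tube at (211..298, 214) and the knob at (292,288). Next I zoom in on the vice with a metric overlay.

```bash
cat > h.py <<'E'
from workcell import monitor, eyes, search_frame, trace
import cv2, numpy as np
def unproj(n,uv,z):
    p=eyes.camera_params(n);E=np.array(p["extrinsics"])
    uv=np.atleast_2d(uv).astype(float)
    d=np.c_[(uv[:,0]-p["cx"])/p["fx"],(uv[:,1]-p["cy"])/p["fy"],np.ones(len(uv))]@E[:3,:3].T
    s=(z-E[2,3])/d[:,2]; return E[:3,3]+d*s[:,None]
def proj(n,P):
    p=eyes.camera_params(n);E=np.array(p["extrinsics"])
    c=(np.atleast_2d(P)-E[:3,3])@E[:3,:3]
    return np.c_[c[:,0]/c[:,2]*p["fx"]+p["cx"],c[:,1]/c[:,2]*p["fy"]+p["cy"]]
def v2w(P,x,y,th):
    P=np.atleast_2d(P).astype(float)/1000; c,s=np.cos(th),np.sin(th)
    return np.c_[x+c*P[:,0]-s*P[:,1],y+s*P[:,0]+c*P[:,1],P[:,2]]
def crop(n,im,u0,v0,w,h,k,name):
    cv2.imwrite(name,cv2.resize(im[v0:v0+h,u0:u0+w,::-1],None,fx=k,fy=k,interpolation=cv2.INTER_CUBIC))
E
python3 - <<'E'
from h import *
im=eyes.capture("top"); crop("top",im,200,190,110,110,5,"pics/z1.png")
m=trace("top","tube")[0]["mask"]; r=cv2.minAreaRect(np.argwhere(m)[:,::-1].astype(np.float32)); print(r)
b=cv2.boxPoints(r); P=unproj("top",b,.046); print(P.round(4).tolist(), P.mean(0))
for l in("lever_knob",):
    m=trace("top",l)[0]["mask"]; c=np.argwhere(m)[:,::-1].mean(0); print(m.sum(),c)
hsv=cv2.cvtColor(im,cv2.COLOR_RGB2HSV); k=cv2.inRange(hsv,(0,150,90),(8,255,255)); k[:,:275]=0;k[:270]=0;k[300:]=0;k[:,310:]=0
c=np.argwhere(k)[:,::-1].mean(0);print("knob",(k>0).sum(),c,unproj("top",c,.065))
E
```

```text
((253.5140380859375, 213.3648681640625), (10.761274337768555, 87.24319458007812), 87.79740142822266)
[[0.622, 0.1776, 0.046], [0.6294, -0.0448, 0.046], [0.6017, -0.0458, 0.046], [0.5943, 0.1761, 0.046]] [0.61185392 0.06575395 0.046     ]
396 [282.23484848 267.13383838]
knob 83 [291.5060241  287.84337349] [[ 0.42215794 -0.03174688  0.065     ]]
```

View pics/z1.png

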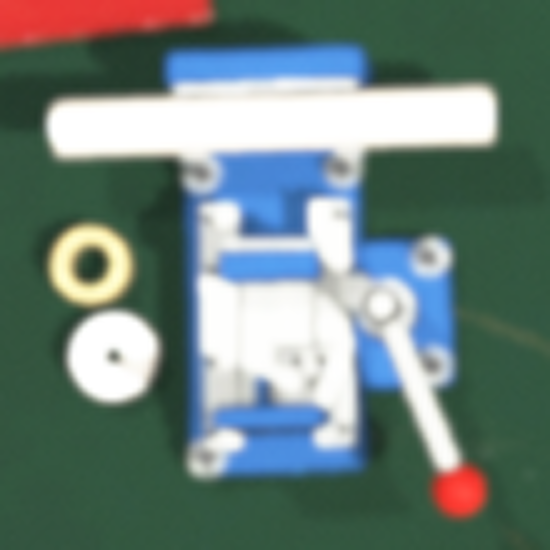

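The crop shows the pivot nut at crop (382,306), the knob at (460,491), the fixed-jaw corners at (166,50) and (367,47), and the base plate's near edge at (190..363, 472).

```bash
python3 - <<'E'
from h import *
from scipy.optimize import least_squares
q=lambda x,y:np.array([200+(x+.5)/5-.5,190+(y+.5)/5-.5])
obs=[((-40,-57,73),q(382,306)),((93,50,62),q(166,50)),((93,-50,62),q(367,46)),((-107.5,-45,14),q(363,470))]
tube=unproj("top",[253.51,213.36],.046)
def f(p):
    r=[(proj("top",v2w(P,*p))[0]-o) for P,o in obs]
    w=v2w((57.5,0,46),*p)[0]-tube[0]; c,s=np.cos(p[2]),np.sin(p[2])
    return np.r_[np.ravel(r),400*(w[0]*c+w[1]*s), 400*.1*(p[2]-np.radians(1.9))*2]
s=least_squares(f,[.555,.06,.03]); print(s.x,np.degrees(s.x[2]),s.fun.round(2))
p=s.x
kn=unproj("top",[291.5,287.84],.065)[0];pv=v2w((-40,-57,65),*p)[0]
d=kn-pv;print("piv",pv,"len",np.hypot(*d[:2]),"ang",np.degrees(np.arctan2(d[1],d[0])-p[2])%360-200)
pl=q(271,420); 
print("plate top edge",[ (unproj("top",q(271,y),.084)[0]).round(4).tolist() for y in (408,434)])
for nm,P in dict(lm=v2w((-40+72*np.cos(np.radians(200)),-57+72*np.sin(np.radians(200)),63),*p)[0],backplate0=v2w((-112.5,0,57),*p)[0]).items():print(nm,P)
for n in("top","scene"):
    im=eyes.capture(n).copy()
    pts=[(-40,-57,73),(93,50,62),(93,-50,62),(-107.5,-45,14),(-107.5,45,14),(57.5,0,60),(-112.5,28,84),(-112.5,-28,84),(-100.5,28,84),(-100.5,-28,84)]
    for u,v in proj(n,v2w(pts,*p)): cv2.circle(im,(int(round(u)),int(round(v))),1,(255,0,255),-1)
    if n=="scene": crop(n,im,190,220,160,110,5,"pics/z2.png")
print("start yaw")
E
```

```text
[0.55061326 0.06480882 0.01611708] 0.9234405665529637 [-0.4   0.9   0.01  0.81 -0.56  0.75  0.94 -4.05 -1.5  -1.36]
piv [0.51153709 0.00717157 0.065     ] len 0.09747109403472894 ang 2.6002989785280306
plate top edge [[0.4632, 0.0595, 0.084], [0.4506, 0.0594, 0.084]]
lm [ 0.44428488 -0.01854108  0.063     ]
backplate0 [0.43812787 0.06299573 0.057     ]
start yaw
```

View pics/z2.png

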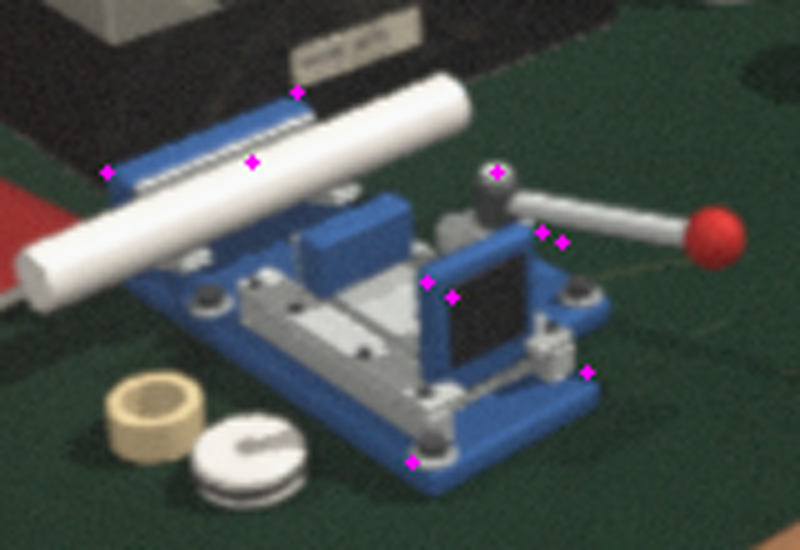

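The scene crop shows that the predicted base corner (413,462) falls short of the real one at about (432,490). The plate actually runs to x = -120, so I refit using both views.

```bash
python3 - <<'E'
from h import *
from scipy.optimize import least_squares
q=lambda x,y:np.array([200+(x+.5)/5-.5,190+(y+.5)/5-.5])
g=lambda x,y:np.array([190+(x+.5)/5-.5,220+(y+.5)/5-.5])
obs=[("top",(-40,-57,73),q(382,306)),("top",(93,50,62),q(166,50)),("top",(93,-50,62),q(367,46)),("top",(-120,-45,14),q(363,470)),
("scene",(-40,-57,73),g(497,172)),("scene",(-120,-45,14),g(600,390)),("scene",(-120,45,14),g(432,487)),("scene",(93,-50,62),g(313,103)),("scene",(93,50,62),g(108,172))]
tube=unproj("top",[253.51,213.36],.046)
def f(p):
    r=[(proj(c,v2w(P,*p))[0]-o) for c,P,o in obs]
    w=v2w((57.5,0,46),*p)[0]-tube[0]; c,s=np.cos(p[2]),np.sin(p[2])
    return np.r_[np.ravel(r),400*(w[0]*c+w[1]*s), 80*(p[2]-np.radians(1.9))]
s=least_squares(f,[.555,.06,.03],loss="soft_l1"); p=s.x; print(p,np.degrees(p[2]),f(p).round(1))
kn=unproj("top",[291.5,287.84],.065)[0];pv=v2w((-40,-57,65),*p)[0]
d=kn-pv;print("piv",pv,"len",np.hypot(*d[:2]),"ang",np.degrees(np.arctan2(d[1],d[0])-p[2])%360-200)
for pt,z in ((q(271,434),84),(q(271,408),84)):
    e=unproj("top",pt,.084)[0]-[p[0],p[1],0];print("plate vice x",e[0]*np.cos(p[2])+e[1]*np.sin(p[2]))
for a in (0,45,90):
  b=np.radians(200+a);print(a,v2w((-40+72*np.cos(b),-57+72*np.sin(b),63),*p)[0])
print("back0",v2w((-112.5,0,57),*p)[0], "closed",v2w((-52.5,0,57),*p)[0])
E
```

```text
[0.55179729 0.06484112 0.00878453] 0.5033167320670469 [-0.5  0.6  0.3  0.2 -0.3  0.4  0.7  0.5 -0.2  0.4  1.  -1.4 -0.4 -2.3
 -3.4 -2.  -0.8 -0.8 -1.  -2. ]
piv [0.51229954 0.00749194 0.065     ] len 0.09829805213835059 ang 3.0142635864225724
plate vice x -0.10128639204301985
plate vice x -0.08859460120762415
0 [ 0.4448606  -0.01772689  0.063     ]
45 [ 0.48244542 -0.058027    0.063     ]
90 [ 0.53751838 -0.05994699  0.063     ]
back0 [0.43930163 0.06385287 0.057     ] closed [0.49929931 0.06437994 0.057     ]
```

Call:
apply_moves(
  moves=[
    [[0,0,0,0,0,9.9,255],[0,0,0,0,0,9.9,255],[0,0,0,0,0,9.9,255],[0,0,0,0,0,9.8,255],[-5.71,-0.86,0.5,0,0,0,255],[-5.71,-0.86,0.5,0,0,0,255],[-5.71,-0.86,0.5,0,0,0,255],[-5.71,-0.86,0.5,0,0,0,255],[-5.71,-0.86,0.5,0,0,0,255]],
  ],
  newtons=10,
)

```text
t: 2.17
eef_pos: [0.3561, 0.2794, 0.1978]
ee_rot: [0.0, 0.545, 0.839, 0.0]
wrist_force: [0.1, -0.0, 0.5]
finger_gap: 0.027
grasp_force: 0.0
```

Call:
apply_moves(
  moves=[
    [[-5.71,-0.86,1.5,0,0,0,255],[-5.71,-0.86,1.5,0,0,0,255],[-5.71,-0.86,1.5,0,0,0,255],[-5.71,-0.86,1.5,0,0,0,255],[-5.71,-0.86,1.5,0,0,0,255],[0,0,0,0,0,0,255],[0,0,0,0,0,0,255]],
  ],
)

```text
t: 3.05
eef_pos: [0.4324, 0.0026, 0.1227]
ee_rot: [-0.0, 0.545, 0.838, -0.0]
wrist_force: [0.1, -0.6, 0.2]
finger_gap: 0.006
grasp_force: 0.0
```

Right on target. One close look before going down.

```bash
python3 - <<'E'
from h import *
im=eyes.capture("scene").copy(); crop("scene",im,190,170,160,150,5,"pics/z3.png")
cv2.imwrite("pics/z3.png",cv2.resize(cv2.imread("pics/z3.png"),(640,600)))
E
```

```text
(no output)
```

View pics/z3.png

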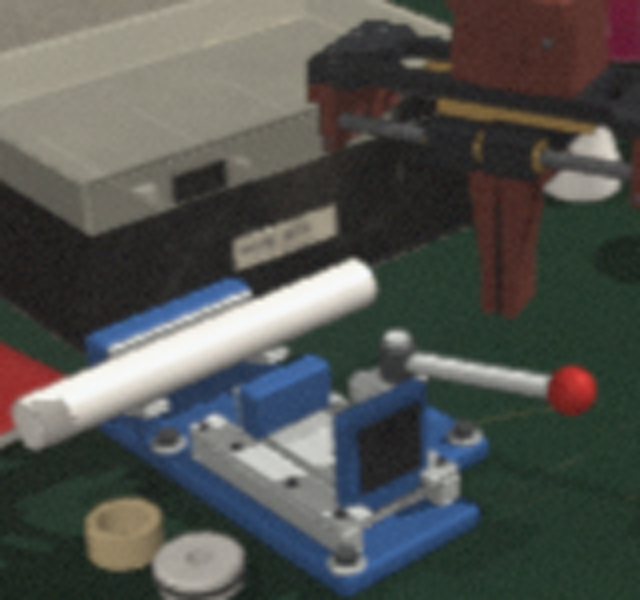

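The fingers are over the gap between the lever and the thumb plate. I go down, make contact and start the sweep.

Call:
apply_moves(
  moves=[
    [[0,0,3,0,0,0,255],[0,0,3,0,0,0,255],[0,0,1.6,0,0,0,255],[0,0,0,0,0,0,255],[-0.6,0,0,0,0,0,255],[-0.6,0,0,0,0,0,255],[-0.66,-0.11,0,0,0,-5,255],[-0.66,-0.11,0,0,0,-5,255],[0,0,0,0,0,0,255]],
  ],
)

```text
t: 4.22
eef_pos: [0.442, -0.0217, 0.0473]
ee_rot: [0.001, 0.47, 0.882, 0.0]
wrist_force: [-0.1, 0.0, 0.3]
finger_gap: 0.006
grasp_force: 0.0
```

Call:
apply_moves(
  moves=[
    [[-0.66,-0.11,0,0,0,-5,255],[-0.66,-0.11,0,0,0,-5,255],[-0.66,-0.11,0,0,0,-5,255],[-0.66,-0.11,0,0,0,-5,255],[-0.66,-0.11,0,0,0,-5,255],[-0.66,-0.11,0,0,0,-5,255],[-0.66,-0.11,0,0,0,-5,255]],
  ],
)

```text
t: 5.1
eef_pos: [0.4699, -0.0569, 0.0468]
ee_rot: [-0.001, 0.182, 0.983, -0.0]
wrist_force: [-2.7, 0.2, 2.0]
finger_gap: 0.008
grasp_force: 1.2
```

```bash
python3 - <<'E'
from h import *
im=eyes.capture("top").copy(); crop("top",im,200,190,110,110,5,"pics/z4.png")
E
```

```text
(no output)
```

View pics/z4.png

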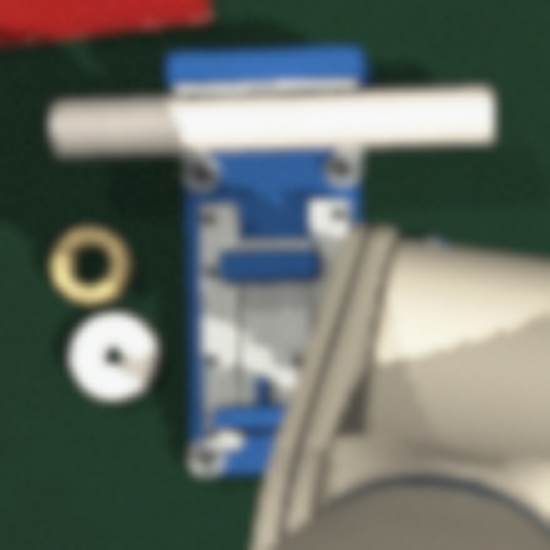

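The arm hides the lever in this view, but the wrist force shows contact, with the lever at about 248°. I continue.

Call:
apply_moves(
  moves=[
    [[-0.66,-0.06,0,0,0,-5,255],[-0.66,-0.06,0,0,0,-5,255],[-0.66,-0.06,0,0,0,-5,255],[-0.66,-0.06,0,0,0,-5,255],[-0.66,-0.06,0,0,0,-5,255],[-0.66,-0.06,0,0,0,-5,255],[-0.66,-0.06,0,0,0,-5,255]],
  ],
)

```text
t: 6.02
eef_pos: [0.5149, -0.0659, 0.0467]
ee_rot: [-0.001, -0.122, 0.993, -0.0]
wrist_force: [-2.3, -2.7, -0.3]
finger_gap: 0.004
grasp_force: 1.4
```

Call:
apply_moves(
  moves=[
    [[-0.4,-0.04,0,0,0,-3,255],[-0.4,-0.04,0,0,0,-3,255]],
  ],
)

```text
t: 6.28
eef_pos: [0.5229, -0.0646, 0.0467]
ee_rot: [-0.0, -0.173, 0.985, -0.0]
wrist_force: [-3.1, -3.0, -0.2]
finger_gap: 0.001
grasp_force: 1.4
```

Call:
apply_moves(
  moves=[
    [[-0.2,0,0,0,0,0,255],[-0.2,0,0,0,0,0,255]],
  ],
)

```text
t: 6.52
eef_pos: [0.5242, -0.064, 0.0465]
ee_rot: [-0.003, -0.172, 0.985, -0.0]
wrist_force: [-12.5, -14.1, 9.2]
finger_gap: 0.01
grasp_force: 8.7
```

The force rise shows the stop. I back off, lift, and go behind the thumb plate.

Call:
apply_moves(
  moves=[
    [[1.5,0,0,0,0,0,255],[1.5,0,0,0,0,0,255],[0,0,-4,0,0,0,255],[0,0,-3.5,0,0,9.6,255],[0,0,0,0,0,9.6,255],[3.1,4.6,0,0,0,0,255],[3,4.6,0,0,0,0,255],[3,4.6,0,0,0,0,255],[0,0,0,0,0,0,255]],
  ],
)

```text
t: 7.65
eef_pos: [0.4031, 0.0654, 0.1216]
ee_rot: [-0.001, -0.008, 1.0, 0.0]
wrist_force: [-0.4, 0.4, 0.1]
finger_gap: 0.007
grasp_force: 0.0
```

```bash
python3 - <<'E'
from h import *
im=eyes.capture("scene").copy(); crop("scene",im,190,170,160,150,5,"pics/z5.png")
cv2.imwrite("pics/z5.png",cv2.resize(cv2.imread("pics/z5.png"),(640,600)))
hsv=cv2.cvtColor(im,cv2.COLOR_RGB2HSV); k=cv2.inRange(hsv,(0,150,90),(8,255,255)); k[:,:260]=0;k[:230]=0;k[310:]=0;k[:,350:]=0
c=np.argwhere(k)[:,::-1].mean(0);P=unproj("scene",c,.065)[0];d=P-[.5123,.0075,0];print((k>0).sum(),c,P,np.hypot(*d[:2]),np.degrees(np.arctan2(d[1],d[0]))%360-200.7)
E
```

```text
42 [312.71428571 236.45238095] [ 0.54963094 -0.09285918  0.065     ] 0.10707736935694218 89.70385987317479
```

View pics/z5.png

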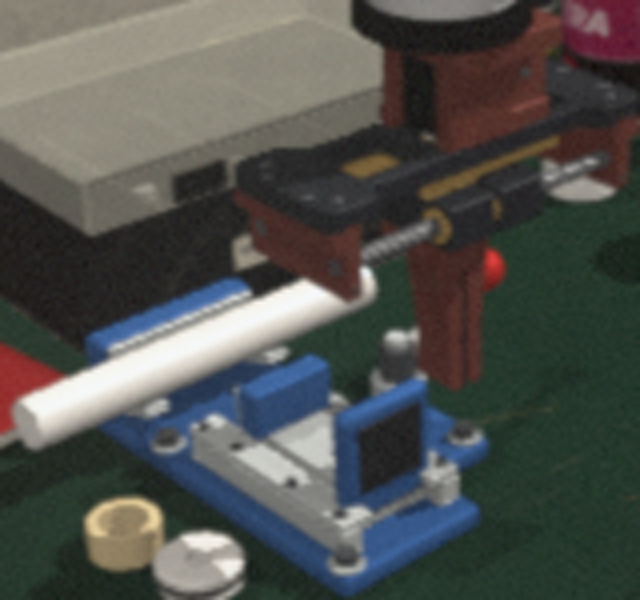

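The knob shows past the fingers at (490,268) in the crop, with the lever at about 90°, so the cam is at its low point. I go down and push the plate.

Call:
apply_moves(
  moves=[
    [[0,0,3,0,0,0,255],[0,0,3,0,0,0,255],[0,0,1.6,0,0,0,255],[-1.2,0,0,0,0,0,255],[-1.2,0,0,0,0,0,255],[-0.8,0,0,0,0,0,255],[-0.7,0,0,0,0,0,255],[-0.7,0,0,0,0,0,255],[-0.7,0,0,0,0,0,255],[-0.7,0,0,0,0,0,255],[-0.7,0,0,0,0,0,255]],
  ],
)

```text
t: 9.07
eef_pos: [0.4734, 0.0647, 0.0457]
ee_rot: [-0.0, -0.007, 1.0, 0.0]
wrist_force: [-4.0, 1.7, 1.8]
finger_gap: 0.005
grasp_force: 1.7
```

Call:
apply_moves(
  moves=[
    [[-0.6,0,0,0,0,0,255],[-0.5,0,0,0,0,0,255],[-0.3,0,0,0,0,0,255]],
  ],
)

```text
t: 9.45
eef_pos: [0.4873, 0.0648, 0.0456]
ee_rot: [-0.0, -0.007, 1.0, 0.0]
wrist_force: [-3.5, 2.7, -0.2]
finger_gap: 0.002
grasp_force: 1.6
```

Call:
apply_moves(
  moves=[
    [[-0.15,0,0,0,0,0,255],[-0.15,0,0,0,0,0,255]],
  ],
)

```text
t: 9.7
eef_pos: [0.4882, 0.0647, 0.0455]
ee_rot: [-0.002, -0.007, 1.0, -0.0]
wrist_force: [-10.2, 2.9, 8.2]
finger_gap: 0.003
grasp_force: 5.2
```

The force has risen at the expected closed position. One small nudge to seat it, then back off and go round to the lever's far side.

Call:
apply_moves(
  moves=[
    [[-0.15,0,0,0,0,0,255],[1,0,0,0,0,0,255],[1.9,0,0,0,0,0,255],[0,0,-4,0,0,0,255],[0,0,-3.6,0,0,0,255],[-3.28,-3.98,0,0,0,0,255],[-3.28,-3.98,0,0,0,0,255],[-3.28,-3.98,0,0,0,0,255],[0,0,0,0,0,-9.95,255],[0,0,0,0,0,-9.95,255],[0,0,0,0,0,0,255]],
  ],
)

```text
t: 11.08
eef_pos: [0.5631, -0.0541, 0.1218]
ee_rot: [0.001, -0.179, 0.984, -0.0]
wrist_force: [-0.1, 0.1, 0.2]
finger_gap: 0.002
grasp_force: 0.0
```

```bash
python3 - <<'E'
from h import *
im=eyes.capture("scene").copy(); crop("scene",im,190,170,160,150,5,"pics/z6.png")
cv2.imwrite("pics/z6.png",cv2.resize(cv2.imread("pics/z6.png"),(640,600)))
E
```

```text
(no output)
```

View pics/z6.png

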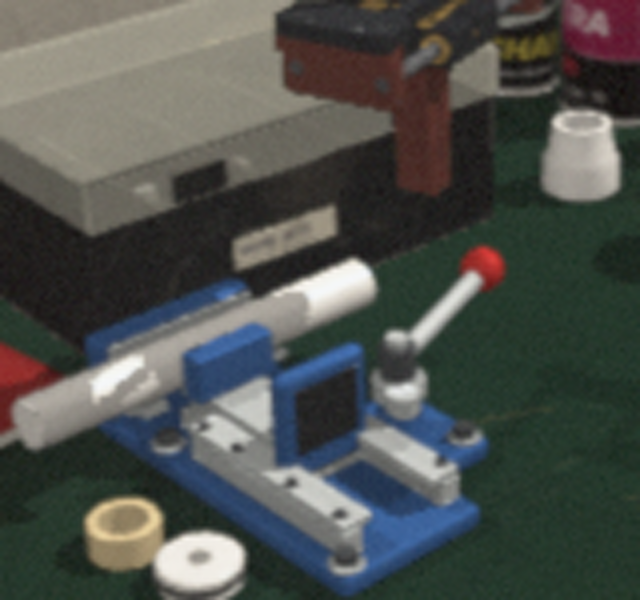

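The jaw is closed on the tube, the lever is clear, and the fingers are on its far side. I sweep it back.

Call:
apply_moves(
  moves=[
    [[0,0,3,0,0,0,255],[0,0,3,0,0,0,255],[0,0,1.6,0,0,0,255],[0.6,0,0,0,0,0,255],[0.5,0,0,0,0,0,255],[0.66,-0.1,0,0,0,5,255],[0.66,-0.1,0,0,0,5,255],[0.66,-0.1,0,0,0,5,255],[0.66,-0.1,0,0,0,5,255],[0.66,-0.1,0,0,0,5,255],[0.66,-0.1,0,0,0,5,255],[0.66,-0.1,0,0,0,5,255]],
  ],
)

```text
t: 12.62
eef_pos: [0.5092, -0.0693, 0.0472]
ee_rot: [0.002, 0.126, 0.992, -0.0]
wrist_force: [3.0, -0.1, -0.5]
finger_gap: 0.007
grasp_force: 1.3
```

```bash
cat > s.py <<'E'
from h import *
s=monitor.observe();d=s["eef_pos"][:2]-[.5123,.0075];q=s["ee_rot"]
print("r",np.hypot(*d),"ang",np.degrees(np.arctan2(d[1],d[0]))%360,"toolx",np.degrees(2*np.arctan2(q[2],q[1]))%360,s["wrist_force"])
E
python3 s.py
```

```text
r 0.07685038374170874 ang 267.6615832048737 toolx 165.4746375032909 [ 3.01369249 -0.05496167 -0.52410295]
```

Call:
apply_moves(
  moves=[
    [[0.66,-0.09,0,0,0,5,255],[0.66,-0.09,0,0,0,5,255],[0.66,-0.09,0,0,0,5,255],[0.66,-0.09,0,0,0,5,255],[0.66,-0.09,0,0,0,5,255],[0.66,-0.09,0,0,0,5,255],[0.66,-0.09,0,0,0,5,255],[0.66,-0.09,0,0,0,5,255],[0.66,-0.09,0,0,0,5,255]],
  ],
)

```text
t: 13.75
eef_pos: [0.4566, -0.0437, 0.0471]
ee_rot: [0.002, 0.496, 0.868, 0.0]
wrist_force: [2.5, -6.3, -1.3]
finger_gap: 0.01
grasp_force: 3.3
```

```bash
python3 s.py
```

```text
r 0.07564363756416861 ang 222.62829630826351 toolx 120.50922384056065 [ 2.46922681 -6.33191791 -1.2750926 ]
```

Lever at about 211°, roughly 10° to go.

Call:
apply_moves(
  moves=[
    [[0.5,-0.08,0,0,0,4,255],[0.5,-0.08,0,0,0,4,255],[0.3,-0.03,0,0,0,2,255]],
  ],
)

```text
t: 14.12
eef_pos: [0.4501, -0.0352, 0.0472]
ee_rot: [0.004, 0.568, 0.823, -0.0]
wrist_force: [2.4, -40.9, -3.6]
finger_gap: 0.01
grasp_force: 19.1
```

```bash
python3 s.py
```

```text
r 0.07544217550200905 ang 214.45625053784866 toolx 110.78527386922757 [  2.369185   -40.90655367  -3.62293501]
```

Firmly against the stop. I back off, lift and check.

Call:
apply_moves(
  moves=[
    [[-0.6,0,0,0,0,0,255],[-1.5,0,0,0,0,0,255],[-1.5,0,0,0,0,0,255],[0,0,-5,0,0,0,255],[0,0,-6,0,0,0,255],[-5,0,-3,0,0,0,255],[-5,0,0,0,0,0,255],[-5,0,0,0,0,0,255],[0,0,0,0,0,0,255]],
  ],
)

```text
t: 15.25
eef_pos: [0.5146, -0.2096, 0.186]
ee_rot: [0.001, 0.57, 0.822, 0.0]
wrist_force: [-1.0, 0.3, -0.7]
finger_gap: 0.001
grasp_force: 0.0
```

```bash
python3 - <<'E'
from h import *
im=eyes.capture("scene"); crop("scene",im,190,170,160,150,4,"pics/z7.png")
im=eyes.capture("top")
hsv=cv2.cvtColor(im,cv2.COLOR_RGB2HSV); k=cv2.inRange(hsv,(0,150,90),(8,255,255)); k[:,:275]=0;k[:270]=0;k[300:]=0;k[:,310:]=0
c=np.argwhere(k)[:,::-1].mean(0) if k.any() else [0,0];P=unproj("top",c,.065)[0];d=P-[.5123,.0075,0];print((k>0).sum(),c,np.hypot(*d[:2]),np.degrees(np.arctan2(d[1],d[0]))%360)
E
```

```text
86 [291.08139535 288.26744186] 0.09885676288254869 202.72820809743067
```

View pics/z7.png

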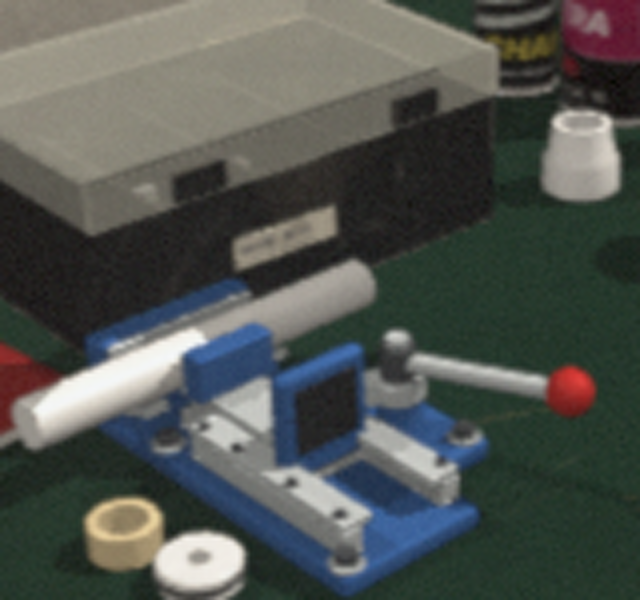

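The lever is at its locked stop, reached with far more force than the 6 N it needs. The jaw is closed, the tube is in its rests, and the neighbouring parts have not moved.

```bash
python3 -c "
from workcell import workorder
print(workorder.close_job())"
```

```text
the job is handed in; nothing more can be done
None
```

The tube is clamped and the job is handed in: I pushed the lever to its open stop, closed the jaw on the tube, then pushed the lever back to its locked stop. This took about 15 s, with a peak wrist force reading of 41 N from the fingertips at that last stop.

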